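# Close the specimen mould

## Task

Close the specimen mould: take its loose top plate by the handle and lower it gently over the two locating pins of the lower half until it lies flush, without dropping it. Then swing the latch on the far side of the mould fully over the plate, and leave the glass beakers and the flask standing.

Things in the scene. Friction and masses are not known exactly. Their poses are not given: they have to be found in the camera images.
- mould: Lower half of the mould: plain aluminium block, 100 (x) x 140 (y) x 30 mm high, fixed to the bench, left or right of the plate. Origin: centre of its underside; z up, y along its long side, x away from the robot (turned up to 0.25 rad). Flat top face 30 mm up, with two round cavities. A boss on its far long side, at x = +75 mm, y = 0, carries the latch.
- pin_a (a point): Tip of the upright steel locating pin at x = 0, y = +50 mm of the mould, 60 mm above the bench. The pin is 12 mm in diameter and stands 30 mm above the top face; its last 10 mm taper to a 4 mm tip.
- pin_b (a point): Tip of the second, equal pin, at x = 0, y = -50 mm of the mould.
- plate: Loose top plate: plain steel, 90 (x) x 130 (y) x 12 mm thick, 0.28 to 0.45 kg, flat on the bench. Origin: centre of its underside; z up, y along its long side (turned up to 0.4 rad). 15 mm through holes at x = 0, y = +50 and -50 mm; symmetric, either way round fits. Seated, its underside lies on the mould's top face and the pins stand 18 mm out of its top.
- plate_handle (a point): Centre of the plate's black bar handle, 46 mm above the plate's underside, over its centre. The bar runs along the plate's y: 14 mm wide (x), 64 mm long (y), 16 mm high, open below, on two thin posts at y = +24 and -24 mm.
- latch (a joint): Angle of the swing latch about the vertical pivot in the boss. 0: arm along the mould's +y (open); grows counter-clockwise from above; 1.57 (hard stop): arm along the mould's -x, over the plate. Starts open at -0.5 to 0.1, stays where left; 1 to 2 N at the post moves it. Arm 52 mm long, 20 wide, 10 thick, underside 44.5 mm above the bench, 2.5 mm over a seated plate.
- latch_post (a point): Top of the latch's upright black push post: 14 mm in diameter, on the arm 42 mm from the pivot, standing 54.5 to 86.5 mm above the bench; can be pushed from the side with closed fingers. With the latch closed it stands at x = +33 mm, y = 0 of the mould, beside the plate's handle.
- beaker_1: Glass beaker, 80 mm wide, 94 mm tall, behind the work. Origin: centre of its underside, z up.
- flask: Conical glass flask, 64 mm wide, 105 mm tall, behind the work. Origin: centre of its underside, z up.
- beaker_2: Small glass beaker, 50 mm wide, 58 mm tall, behind the work. Origin: centre of its underside, z up.
- rig_front (a point): Fixed point, not to be handled: the foremost upper part of the tall fixed test rig that stands right of the work. Its parts overhang the bench from this point on: x over 0.41, y from -0.14 to -0.02 m, 0.2 to 0.5 m up; its low cross foot, 33 mm high, lies at x 0.545 to 0.575, y -0.2 to 0.095. Swing the arm past it close to the robot's own axis, within 0.37 m.

How it is judged:
By the outcome, as a careful person would: the job done as asked, in the order asked, and still so for the second after the job is handed in, with the robot touching nothing.
It also fails if it takes over 61 s, if anything falls off the work surface, if the arm or the gripper's body presses on something with over 40 N, if the wrist force passes 120 N, or if a joint passes its speed limit or range.

## Robot

A 6-joint arm with a two-finger parallel gripper is mounted at the origin on a cart in front of the work surface, level with it; the furniture and walls round the work are solid. World frame = base frame: x ahead of the robot, y to its left, z up, the work surface at z = 0. Lengths are in m, angles in rad, forces in N, time in s.
With the tool pointing down it reaches from about 0.35 to 0.975 m from the base axis. Payload 7.1 kg.
Tool frame: the origin (TCP) lies where the fingers leave the gripper's body, on its centre line; the fingertips stand 80 mm ahead of it and the grasp point (between the pads) lies 61 mm ahead of it (r.tips_ahead is the z of the fingertips in the tool frame, in m); z points along the fingers, y is the line along which they close (so a half turn about z gives the same grasp; the last joint's range is limited). The gripper opens to 88 mm and grips with 3 to 60 N. Pads are 20 mm wide; open, the fingers measure 115 mm over their backs; the gripper's body (75 mm by 178 mm) begins 61 mm behind the grasp point.
Start: joints at [-1.24, 0.423, 1.63, -0, 1.089, -0.019], TCP at [0.214, -0.587, 0.303] pointing down, gripper open.
Joint ranges: [-3, 3], [-0.9, 2.11], [0.09, 2.58], [-1.31, 4.45], [0.11, 2.69], [-2.54, 2.54]. Speed limits (rad/s): [2.39, 2.39, 3.01, 3.14, 3.14, 3.14].

## Interface

Orientations are given as a unit quaternion [x, y, z, w].
In Python, from station import r gives the robot as it stands.
- The arm moves only by the shell command python3 jog.py [OPENING], which reads ROWS from standard input. ROWS is a JSON object with one list for each field, all of the same length, 1 to 12, a row being the entries at one place: tx, ty, tz (the shift in m), yaw (a turn about the tool's z in rad); each row is the pose to reach, as a shift and turn from the pose commanded when the command began, along the tool's axes at that moment; what a row does not reach only later rows make up. A row lasts 1/10 s, in which the tool goes at most 0.05 m and 0.15 rad, less where a joint would pass 70% of its speed; a pose out of reach is approached as far as the arm can. OPENING is the finger opening in m, set as the command begins (- or left out keeps the last). The fingers move at their own pace and stop on an object; the grip force is fixed at half the most. Time passes only in rows, so rows that do not move let the fingers close. It prints the time, the measured TCP pose, the force, the opening and the grip force at its end. Input that does not fit is refused with a message, and nothing moves.
- r.sense(): the state, without advancing time (a new reading comes with each control period).
- r.snapshot(name): name is "scene" or "top"; returns the picture (384x512x3 uint8, red, green, blue); there is no depth.
- r.get_calibration(name): a dict with "fov_y" (degrees; the focal length in pixels is half the picture's height over the tangent of half this angle, whatever the lens; pixels are square), "cx", "cy" (the principal point, pixels), "dist" ([k1, k2, p1, p2, k3] as OpenCV has them; the pictures are not rectified), "xyz" and "orientation" of the camera in the world. Camera axes: x right, y down, z forward; pixel columns grow to the right and rows downward; lengths in m; the calibration is good to about 2 mm. A picture is of the moment at which its call begins. get_calibration takes no time and is no camera call.
- r.sign_off(): hands the job in; it is judged then, once.
The state is a dict: "time_s": time; "qpos": joint angles; "qvel": joint speeds; "joint_torque": joint torques, N m; "eef_pos": TCP position; "tool_rot": TCP orientation; "wrist_force": force on the tool from outside, world axes, zero at the start; "moment": the same for the moment, N m; "grip_width": finger opening in m; "finger_force": force on a finger pad.
Only numpy, scipy, OpenCV 4.12 (cv2) and the standard library are available. Lean on these libraries where they do the work, as an engineer would, in place of code of your own. Each camera call takes 0.05 s, during which the arm holds its last target. There are 200 camera calls.

## Working session

There is one attempt and no reset: what is moved stays moved. The work goes in short steps, Python scripts to look and compute and a shell command to move; the robot and the scene stay as the last step left them, time stands still between calls to the robot, and variables do not carry over. Pictures are saved under pics/ and viewed, at most 10 in all, crops included, and the job is handed in when it is done.

```bash
ls; mkdir -p pics
python3 - <<'E'
from station import r
import cv2
for n in("scene","top"):
    print(n,r.get_calibration(n)); cv2.imwrite(f"pics/{n}0.png",cv2.cvtColor(r.snapshot(n),cv2.COLOR_RGB2BGR))
print(r.sense())
E
```

```text
jog.py
pics
station.py
scene {'fov_y': 42.31532668907641, 'cx': 248.38726572161866, 'cy': 183.3595382771558, 'dist': array([0.0127753, 0.       , 0.       , 0.       , 0.       ]), 'xyz': array([-0.1321316 ,  0.77960989,  1.17514962]), 'orientation': array([-0.37780246,  0.84055944, -0.35288007,  0.16186658])}
top {'fov_y': 48.217617917170955, 'cx': 251.73041349496015, 'cy': 194.93540267394022, 'dist': array([-0.14260128,  0.        ,  0.        ,  0.        ,  0.        ]), 'xyz': array([0.33927414, 0.17173917, 1.60430408]), 'orientation': array([-0.70110865,  0.70775495, -0.06150136,  0.06121419])}
{'time_s': 0.1, 'qpos': array([-1.23998784e+00,  4.23756678e-01,  1.63058163e+00,  2.98756173e-06,
        1.08859461e+00, -1.89707706e-02]), 'qvel': array([ 0.00080039, -0.00098394, -0.00106178, -0.00133281,  0.00181141,
        0.00028434]), 'joint_torque': array([-4.50917414e-04, -5.45614672e+01, -2.74324751e+01,  6.44835108e-02,
        1.88023987e-02, -4.91684466e-05]), 'eef_pos': array([ 0.21410072, -0.58678267,  0.30199674]), 'tool_rot': array([ 9.84745649e-01,  1.73998727e-01, -1.02757010e-04, -6.62211916e-04]), 'wrist_force': array([0.19937572, 1.02534703, 0.22023924]), 'moment': array([ 0.02473379, -0.00899041, -0.01950985]), 'finger_force': 0.0, 'grip_width': 0.08793795725286142}
```

View pics/scene0.png

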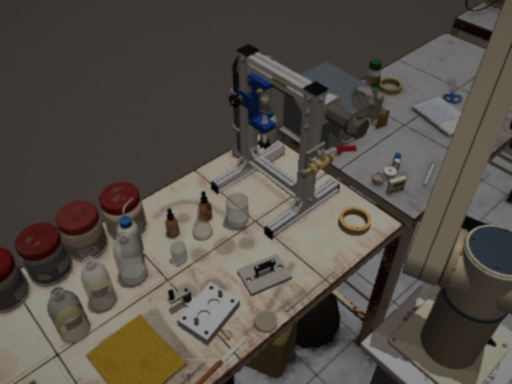

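View pics/top0.png

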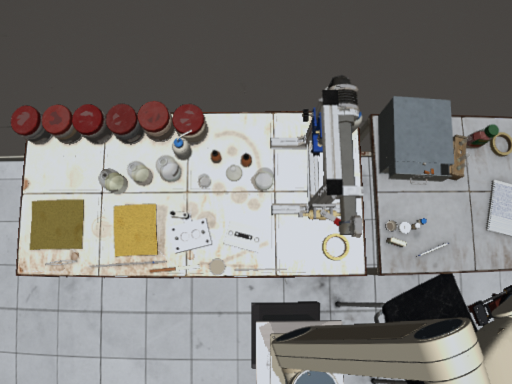

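The top view shows the mould at about (188,231), the plate at about (242,237) with its black handle, and the latch at about (180,215). The beakers and flask are in the row at (204–263,180). I'll enlarge both views.

Run:
```python
import cv2,numpy as np
a=cv2.imread("pics/top0.png")[190:260,155:275]; b=cv2.imread("pics/scene0.png")[235:345,155:300]
a=cv2.resize(a,None,fx=6,fy=6,interpolation=cv2.INTER_CUBIC);b=cv2.resize(b,None,fx=5,fy=5,interpolation=cv2.INTER_CUBIC)
cv2.imwrite("pics/a.png",a);cv2.imwrite("pics/b.png",b);print(a.shape,b.shape)
```

```text
(420, 720, 3) (550, 725, 3)
```

View pics/a.png

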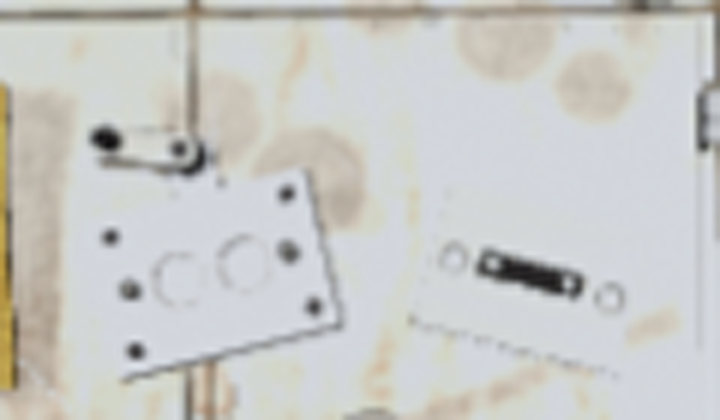

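View pics/b.png

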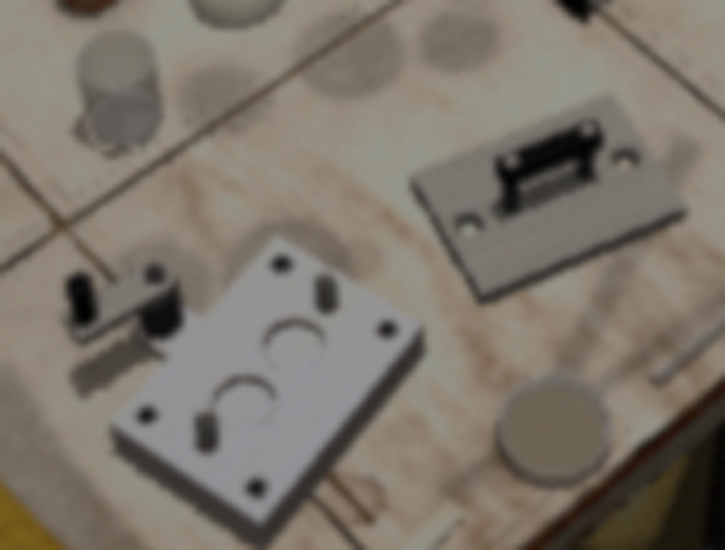

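In the top crop, the four corner screws are at (111,237), (287,193), (135,351) and (314,306). The pins are at (130,290) and (289,251), the handle's bright ends at (487,262) and (573,283), and the plate holes at (454,258) and (610,298). The latch post is at (105,139) with its pivot at (183,150). The scene crop shows the same items. I'll refine these and cast rays.

```bash
cat > h.py <<'E'
import cv2,numpy as np
from scipy.spatial.transform import Rotation as R
from station import r
def ray(n,uv):
    c=r.get_calibration(n); f=192/np.tan(np.radians(c["fov_y"]/2))
    K=np.array([[f,0,c["cx"]],[0,f,c["cy"]],[0,0,1]])
    p=cv2.undistortPoints(np.array(uv,float).reshape(-1,1,2),K,c["dist"])[:,0]
    return c["xyz"],R.from_quat(c["orientation"]).apply(np.c_[p,np.ones(len(p))])
def plane(n,uv,z):
    o,d=ray(n,uv); return (o+d*((z-o[2])/d[:,2])[:,None])[:,:2]
def cross(a,b):
    (o1,d1),(o2,d2)=ray("top",a),ray("scene",b); out=[]
    for x,y in zip(d1,d2):
        s=np.linalg.lstsq(np.c_[x,-y],o2-o1,rcond=None)[0]; out.append((o1+x*s[0]+o2+y*s[1])/2)
    return np.array(out)
def un(uv,off,k): return (np.array(uv,float)+.5)/k-.5+off
def refine(img,uv,w=4,sign=1):
    "dark (sign 1) or bright (-1) weighted centroid near uv"
    g=cv2.cvtColor(img,cv2.COLOR_BGR2GRAY).astype(float); out=[]
    for u,v in uv:
        for _ in range(3):
            x0,y0=int(round(u)),int(round(v)); q=g[y0-w:y0+w+1,x0-w:x0+w+1]
            m=np.clip(sign*(np.median(q)-q)-12,0,None); Y,X=np.mgrid[-w:w+1,-w:w+1]; m=m*(np.hypot(X,Y)<=w)
            u,v=x0+(m*X).sum()/m.sum(),y0+(m*Y).sum()/m.sum()
        out.append((u,v))
    return np.array(out)
E
python3 - <<'E'
from h import *
np.set_printoptions(precision=4,suppress=True)
T=cv2.imread("pics/top0.png");S=cv2.imread("pics/scene0.png")
scT=refine(T,un([(111,237),(287,193),(135,351),(314,306)],(155,190),6),2)
scS=refine(S,un([(282,263),(387,329),(147,414),(256,487)],(155,235),5),2)
# order by far/near: top: far-left, far-right, near-left, near-right ; scene: far-right,near-right,far-left,near-left
scS=scS[[2,0,3,1]]
for n,p in(("top",scT),("scene",scS)):
    w=plane(n,p,.03); print(n,"screws",w.tolist(),"c",w.mean(0)); d=w[0]+w[2]-w[1]-w[3]; print("yaw",np.arctan2(-d[0],d[1]))
    d=w[0]+w[1]-w[2]-w[3]; print("yaw2",np.arctan2(d[1],d[0]))
for n,p in(("top",un([(454,258),(610,298)],(155,190),6)),("scene",un([(468,224),(625,158)],(155,235),5))):
    w=plane(n,p,.012); d=w[0]-w[1]; print(n,"holes",w.tolist(),w.mean(0),np.arctan2(-d[0],d[1]),np.linalg.norm(d))
for n,p in(("top",un([(487,262),(573,283)],(155,190),6)),("scene",un([(513,161),(588,129)],(155,235),5))):
    w=plane(n,p,.054); d=w[0]-w[1]; print(n,"hand",w.mean(0),np.arctan2(-d[0],d[1]),np.linalg.norm(d))
# handle dark mask centroid (top)
for n,p in(("top",un([(130,290),(289,251)],(155,190),6)),("scene",un([(206,432),(326,295)],(155,235),5))):
    p=refine(T if n=="top" else S,p,3); w=plane(n,p,.045); print(n,"pins mid",w.tolist(),w.mean(0),np.linalg.norm(w[0]-w[1]))
print("post", plane("top",un([(105,139)],(155,190),6),.0865), plane("scene",un([(78,281)],(155,235),5),.0865))
print("pivot",plane("top",un([(180,149)],(155,190),6),.056), plane("scene",un([(155,274)],(155,235),5),.056))
print("gl",plane("top",[(204,181),(234,173),(263,179)],.05))
E
```

```text
top screws [[0.4902967168740652, 0.46198925077563713], [0.516379861397977, 0.3531941715389548], [0.4201743876604282, 0.44532483591746996], [0.4466929887646, 0.33584179888754706]] c [0.4684 0.3991]
yaw 0.2364760993929169
yaw2 0.23867107019525166
scene screws [[0.48964794674609685, 0.46120206554184767], [0.5155814941288397, 0.35189900726933365], [0.41957678251850855, 0.4440755372348952], [0.4460723513520943, 0.33535215880932073]] c [0.4677 0.3981]
yaw 0.23599063207343232
yaw2 0.23672404576538145
top holes [[0.47748550263337347, 0.25092543203745216], [0.451857105841397, 0.15458277255688033]] [0.4647 0.2028] -0.2599919928835754 0.09969314298343897
scene holes [[0.47683138296872624, 0.2507457978235397], [0.4508656836814629, 0.15369918894788637]] [0.4638 0.2022] -0.26143535226059383 0.10046025001830633
top hand [0.4647 0.2031] -0.24853332295999495 0.05336836670776224
scene hand [0.4636 0.2009] -0.24930110068697947 0.04734326996707491
top pins mid [[0.45617925285323596, 0.4462491292033858], [0.4790028436773076, 0.34997014380217034]] [0.4676 0.3981] 0.09894725528276216
scene pins mid [[0.4514073651027754, 0.4496167858297284], [0.47518795839266964, 0.35252515912400845]] [0.4633 0.4011] 0.09996149555494975
post [[0.5436 0.456 ]] [[0.5451 0.4575]]
pivot [[0.5412 0.4155]] [[0.5404 0.4155]]
gl [[0.6662 0.3462]
 [0.6954 0.2349]
 [0.6716 0.1275]]
```

```bash
cat >> h.py <<'E'
def rel(*targets):
    "world x,y,z and azimuth of tool y -> row in tool axes"
    s=r.sense(); Q=R.from_quat(s["tool_rot"]); y=Q.as_matrix()[:,1]; psi=np.arctan2(y[1],y[0])
    print("tcp",s["eef_pos"].round(4),"psi",round(psi,3),"q",s["qpos"].round(2),"t",s["time_s"])
    for t in targets:
        d=Q.inv().apply(np.array(t[:3])-s["eef_pos"]); print(d.round(4),round(-((t[3]-psi+np.pi)%(2*np.pi)-np.pi),3))
E
python3 -c "
from h import *
rel((.27,-.25,.3,-1.57))"
echo '{"tx":[0.17, 0.17, 0.17, 0.17, 0.17, 0.17, 0.17, 0.17, 0.17], "ty":[-0.3, -0.3, -0.3, -0.3, -0.3, -0.3, -0.3, -0.3, -0.3], "tz":[0, 0, 0, 0, 0, 0, 0, 0, 0], "yaw":[0.35, 0.35, 0.35, 0.35, 0.35, 0.35, 0.35, 0.35, 0.35]}' | python3 jog.py
python3 -c "
from h import *
rel((.31,-.2,.3,-1.57),(.335,-.15,.3,-1.57),(.35,-.1,.3,-1.57),(.36,-.05,.3,-1.57),(.36,0,.3,-1.57),(.36,.05,.3,-1.57),(.35,.1,.3,-1.57),(.34,.14,.3,-1.57))"
```

```text
tcp [ 0.2141 -0.5868  0.302 ] psi -1.221 q [-1.24  0.42  1.63  0.    1.09 -0.02] t 0.1
[ 0.1679 -0.2972  0.0024] 0.349
time_s: 1.0
eef_pos: [0.2714, -0.2465, 0.3029]
tool_rot: [1.0, 0.001, 0.0, 0.0]
wrist_force: [0.0, -0.7, -0.3]
grip_width: 0.0877
finger_force: 0.0
tcp [ 0.2714 -0.2465  0.3029] psi -1.568 q [-0.77  0.03  2.16 -0.    0.96  0.8 ] t 1.0
[ 0.0387 -0.0464  0.0029] 0.002
[ 0.0638 -0.0964  0.0028] 0.002
[ 0.079  -0.1463  0.0028] 0.002
[ 0.0891 -0.1963  0.0028] 0.002
[ 0.0892 -0.2463  0.0027] 0.002
[ 0.0893 -0.2963  0.0027] 0.002
[ 0.0794 -0.3463  0.0027] 0.002
[ 0.0695 -0.3863  0.0026] 0.002
```

```bash
echo '{"tx":[0.03, 0.055, 0.07, 0.08, 0.087, 0.088, 0.088, 0.083, 0.075, 0.06, 0.06, 0.06], "ty":[-0.04, -0.08, -0.12, -0.16, -0.2, -0.24, -0.28, -0.32, -0.35, -0.39, -0.41, -0.41], "tz":[0, 0, 0, 0, 0, 0, 0, 0, 0, 0, 0, 0], "yaw":[0, 0, 0, 0, 0, 0, 0, 0, 0, 0, 0, 0]}' | python3 jog.py
python3 -c "
from h import *
rel((.4643,.2025,.2,-.26),(.4643,.2025,.107,-.26))"
```

```text
time_s: 2.2
eef_pos: [0.3325, 0.1643, 0.3028]
tool_rot: [1.0, 0.001, 0.0, -0.0]
wrist_force: [-1.7, -0.2, 0.6]
grip_width: 0.0875
finger_force: 0.0
tcp [0.3325 0.1643 0.3028] psi -1.569 q [0.43 0.03 2.15 0.   0.96 2.  ] t 2.2
[ 0.1318 -0.038   0.103 ] -1.309
[ 0.1317 -0.0379  0.196 ] -1.309
```

```bash
echo '{"tx":[0.132, 0.132, 0.132, 0.132, 0.132, 0.132, 0.132, 0.132, 0.132, 0.132, 0.132, 0.132], "ty":[-0.038, -0.038, -0.038, -0.038, -0.038, -0.038, -0.038, -0.038, -0.038, -0.038, -0.038, -0.038], "tz":[0.03, 0.103, 0.103, 0.103, 0.103, 0.103, 0.103, 0.103, 0.103, 0.103, 0.103, 0.103], "yaw":[-1.31, -1.31, -1.31, -1.31, -1.31, -1.31, -1.31, -1.31, -1.31, -1.31, -1.31, -1.31]}' | python3 jog.py 0.06
python3 -c "
from h import *
rel((.4643,.2025,.107,-.26))"
```

```text
time_s: 3.4
eef_pos: [0.4637, 0.2001, 0.1996]
tool_rot: [0.794, 0.608, -0.0, 0.0]
wrist_force: [-0.2, 1.4, 0.2]
grip_width: 0.0599
finger_force: 0.0
tcp [0.4637 0.2001 0.1996] psi -0.264 q [ 0.38  0.4   1.96 -0.    0.77  0.65] t 3.4
[ 0.0025 -0.      0.0926] -0.004
```

```bash
echo '{"tx":[0.002, 0.002, 0.002, 0.002, 0.002, 0.002], "ty":[0, 0, 0, 0, 0, 0], "tz":[0.03, 0.06, 0.08, 0.092, 0.092, 0.092], "yaw":[0, 0, 0, 0, 0, 0]}' | python3 jog.py
echo '{"tx":[0, 0, 0, 0, 0, 0, 0, 0], "ty":[0, 0, 0, 0, 0, 0, 0, 0], "tz":[0, 0, 0, 0, 0, 0, 0, 0], "yaw":[0, 0, 0, 0, 0, 0, 0, 0]}' | python3 jog.py 0
```

```text
time_s: 4.0
eef_pos: [0.4641, 0.2029, 0.1081]
tool_rot: [0.793, 0.609, 0.0, 0.0]
wrist_force: [0.3, -0.7, 0.9]
grip_width: 0.0598
finger_force: 0.0
time_s: 4.8
eef_pos: [0.4638, 0.2029, 0.1077]
tool_rot: [0.793, 0.609, 0.0, 0.0]
wrist_force: [-0.6, 0.9, 1.7]
grip_width: 0.0139
finger_force: 30.0
```

```bash
echo '{"tx":[0, 0, 0, 0, 0, 0, 0], "ty":[0, 0, 0, 0, 0, 0, 0], "tz":[-0.01, -0.03, -0.06, -0.09, -0.11, -0.11, -0.11], "yaw":[0, 0, 0, 0, 0, 0, 0]}' | python3 jog.py
python3 -c "
from h import *
rel((.468,.399,.207,.237))"
```

```text
time_s: 5.5
eef_pos: [0.4634, 0.2028, 0.2176]
tool_rot: [0.793, 0.609, 0.0, 0.0]
wrist_force: [0.7, -1.5, -3.7]
grip_width: 0.0137
finger_force: 30.0
tcp [0.4634 0.2028 0.2176] psi -0.261 q [0.39 0.37 1.95 0.   0.81 0.65] t 5.5
[ 0.1908 -0.0462  0.0107] -0.498
```

```bash
echo '{"tx":[0.02, 0.05, 0.08, 0.11, 0.14, 0.165, 0.18, 0.19, 0.19, 0.19], "ty":[-0.005, -0.012, -0.02, -0.026, -0.034, -0.04, -0.044, -0.046, -0.046, -0.046], "tz":[0, 0, 0, 0, 0, 0, 0, 0, 0, 0], "yaw":[-0.05, -0.12, -0.2, -0.28, -0.36, -0.43, -0.48, -0.5, -0.5, -0.5]}' | python3 jog.py
python3 - <<'E'
from h import *
rel((.468,.3988,.2,.237))
for n,(x,y,w,h),k in(("top",(150,190,100,75),6),("scene",(150,210,130,110),5)):
    i=cv2.cvtColor(r.snapshot(n),cv2.COLOR_RGB2BGR); cv2.imwrite(f"pics/{n}1.png",i)
    cv2.imwrite(f"pics/{n}1c.png",cv2.resize(i[y:y+h,x:x+w],None,fx=k,fy=k,interpolation=cv2.INTER_CUBIC))
E
```

```text
time_s: 6.5
eef_pos: [0.4681, 0.3974, 0.2171]
tool_rot: [0.618, 0.786, -0.001, -0.0]
wrist_force: [0.7, -0.3, -2.3]
grip_width: 0.0136
finger_force: 30.0
tcp [0.4681 0.3974 0.2171] psi 0.238 q [ 0.68  0.51  1.71 -0.    0.92  0.45] t 6.5
[0.0014 0.0003 0.0171] 0.001
```

View pics/scene1c.png

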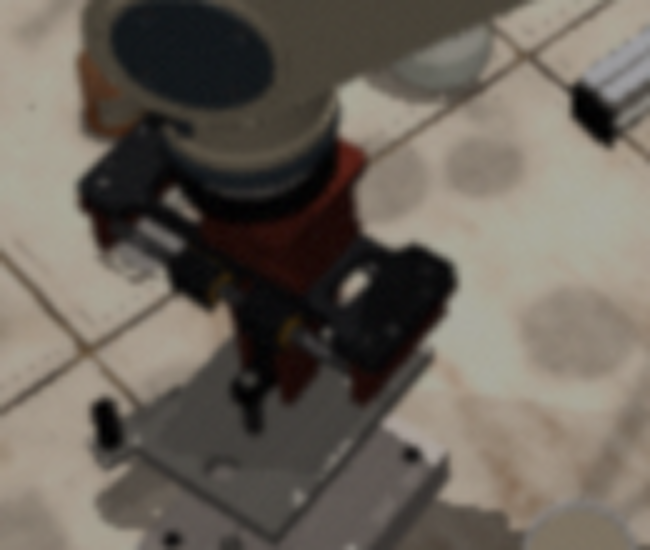

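View pics/top1c.png

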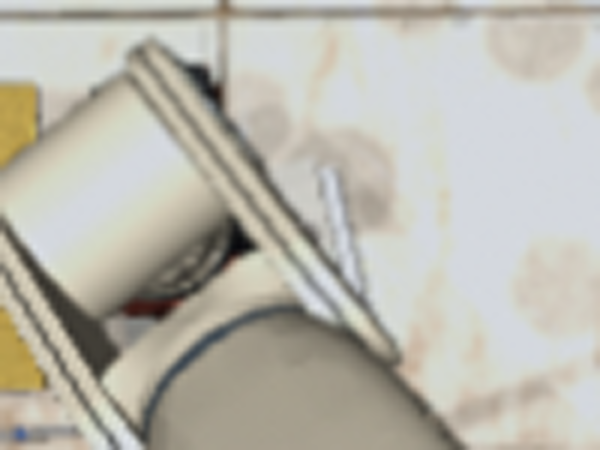

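The scene crop shows the plate level over the mould. Its left hole is at about (219,466), its near-left corner at (275,540), near-right at (432,352) and far-left at (133,447). The top view is blocked by the arm, so I'll check the plate's pose from the scene view alone.

Run:
```python
from h import *
p=plane("scene",un([(219,466),(275,540),(432,352),(133,447)],(150,210),5),.1214)
c,s=np.cos(.237),np.sin(.237); M=np.array([[c,-s],[s,c]])
loc=np.array([(0,.05),(-.045,.065),(-.045,-.065),(.045,.065)])
tcp=r.sense()["eef_pos"][:2]
print("plate centre estimates",(p-loc@M.T).round(4).tolist())
d=p[1]-p[2]; print("yaw",np.arctan2(-d[0],d[1]),np.linalg.norm(d)); d=p[3]-p[1]; print("yaw2",np.arctan2(d[1],d[0]),np.linalg.norm(d))
```

```text
plate centre estimates [[0.4692, 0.3968], [0.4663, 0.3972], [0.4672, 0.3985], [0.4656, 0.3967]]
yaw 0.2468248459119777 0.12892738182332417
yaw2 0.23361135698570332 0.08927995402391792
```

```bash
echo '{"tx":[0.001, 0.001, 0.001, 0.001, 0.001], "ty":[0, 0, 0, 0, 0], "tz":[0.015, 0.03, 0.04, 0.044, 0.044], "yaw":[0, 0, 0, 0, 0]}' | python3 jog.py
echo '{"tx":[0, 0, 0, 0, 0, 0], "ty":[0, 0, 0, 0, 0, 0], "tz":[0.004, 0.008, 0.011, 0.014, 0.014, 0.014], "yaw":[0, 0, 0, 0, 0, 0]}' | python3 jog.py
python3 -c "
from h import *
rel((.468,.3986,.1377,.237)); s=r.sense();print(s['wrist_force'],s['moment'])"
```

```text
time_s: 7.1
eef_pos: [0.4677, 0.3989, 0.1724]
tool_rot: [0.618, 0.786, -0.001, -0.0]
wrist_force: [0.0, 0.6, -2.5]
grip_width: 0.0137
finger_force: 30.0
time_s: 7.7
eef_pos: [0.4681, 0.3993, 0.1597]
tool_rot: [0.618, 0.786, 0.0, 0.0]
wrist_force: [-1.0, 0.6, -2.8]
grip_width: 0.0142
finger_force: 30.0
tcp [0.4681 0.3993 0.1597] psi 0.239 q [ 0.69  0.6   1.73 -0.    0.81  0.45] t 7.7
[-0.0006 -0.0002  0.022 ] 0.002
[-0.97182551  0.60358315 -2.77439561] [-0.02840804 -0.0768813  -0.03498378]
```

```bash
echo '{"tx":[0, 0, 0, 0, 0, 0, 0], "ty":[0, 0, 0, 0, 0, 0, 0], "tz":[0.002, 0.004, 0.006, 0.008, 0.01, 0.01, 0.01], "yaw":[0, 0, 0, 0, 0, 0, 0]}' | python3 jog.py
python3 -c "
from h import *
rel((.468,.3986,.1377,.237)); s=r.sense();print(s['wrist_force'],s['moment'])"
```

```text
time_s: 8.4
eef_pos: [0.4681, 0.3993, 0.1496]
tool_rot: [0.618, 0.786, -0.0, -0.0]
wrist_force: [-1.2, -1.2, -2.2]
grip_width: 0.0135
finger_force: 30.0
tcp [0.4681 0.3993 0.1496] psi 0.239 q [0.69 0.61 1.73 0.   0.8  0.45] t 8.4
[-0.0006 -0.0002  0.0119] 0.002
[-1.21259945 -1.16910127 -2.23072053] [-0.004981   -0.07486758 -0.01124895]
```

Passing cleanly over the full pin diameter, so I'll go on to seating.

```bash
echo '{"tx":[0, 0, 0, 0, 0, 0, 0], "ty":[0, 0, 0, 0, 0, 0, 0], "tz":[0.003, 0.006, 0.008, 0.009, 0.01, 0.011, 0.011], "yaw":[0, 0, 0, 0, 0, 0, 0]}' | python3 jog.py
echo '{"tx":[0, 0, 0, 0, 0], "ty":[0, 0, 0, 0, 0], "tz":[0.0005, 0.001, 0.0015, 0.0015, 0.0015], "yaw":[0, 0, 0, 0, 0]}' | python3 jog.py
python3 -c "
from h import *
rel((.468,.3986,.1377,.237)); s=r.sense();print(s['wrist_force'],s['moment'])"
```

```text
time_s: 9.1
eef_pos: [0.468, 0.3992, 0.1386]
tool_rot: [0.618, 0.786, -0.0, -0.0]
wrist_force: [-1.3, -1.1, -2.6]
grip_width: 0.0139
finger_force: 30.0
time_s: 9.6
eef_pos: [0.4681, 0.3993, 0.1378]
tool_rot: [0.618, 0.786, 0.0, 0.0]
wrist_force: [-0.7, -1.2, 6.3]
grip_width: 0.0136
finger_force: 30.0
tcp [0.4681 0.3993 0.1378] psi 0.239 q [0.69 0.63 1.74 0.   0.78 0.45] t 9.6
[-0.0007 -0.0003  0.0001] 0.002
[-0.67941591 -1.2124762   6.32777682] [-0.34431601  0.29711404  0.02893362]
```

```bash
echo '{"tx":[0, 0, 0, 0], "ty":[0, 0, 0, 0], "tz":[0, 0, 0, 0], "yaw":[0, 0, 0, 0]}' | python3 jog.py 0.04
echo '{"tx":[0, 0, 0, 0, 0, 0], "ty":[0, 0, 0, 0, 0, 0], "tz":[-0.01, -0.03, -0.06, -0.09, -0.09, -0.09], "yaw":[0, 0, 0, 0, 0, 0]}' | python3 jog.py
cat >> h.py <<'E'
M0=np.array([.468,.3987]);YAW=.237;Rm=np.array([[np.cos(YAW),-np.sin(YAW)],[np.sin(YAW),np.cos(YAW)]])
def W(p): return M0+Rm@np.array(p)
def push(t,extra=0):
    d=7+extra+min(10/max(abs(np.cos(t)),1e-6),13.5/max(abs(np.sin(t)),1e-6)); return W(np.array([75-42*np.sin(t)+d*np.cos(t),42*np.cos(t)+d*np.sin(t)])/1000)
E
python3 - <<'E'
from h import *
print("bottles",plane("scene",[(132,275),(105,300)],0)); print(push(-.31,10))
rel((*push(-.31,10),.225,1.808))
E
```

```text
time_s: 10.0
eef_pos: [0.4681, 0.3993, 0.1371]
tool_rot: [0.618, 0.786, 0.0, 0.0]
wrist_force: [-0.1, -0.3, -0.1]
grip_width: 0.0391
finger_force: 0.0
time_s: 10.6
eef_pos: [0.4683, 0.3994, 0.2283]
tool_rot: [0.618, 0.786, 0.001, 0.0]
wrist_force: [-1.0, 0.6, 0.1]
grip_width: 0.0402
finger_force: 0.0
bottles [[0.71499018 0.48283838]
 [0.6933308  0.58196678]]
[0.57139406 0.45619145]
tcp [0.4683 0.3994 0.2283] psi 0.239 q [ 0.69  0.5   1.7  -0.    0.94  0.45] t 10.6
[0.0307 0.1136 0.0035] -1.569
```

```bash
echo '{"tx":[0, 0, 0, 0.01, 0.02, 0.03, 0.031, 0.031, 0.031, 0.031, 0.031, 0.031], "ty":[0, 0, 0.02, 0.04, 0.07, 0.1, 0.114, 0.114, 0.114, 0.114, 0.114, 0.114], "tz":[0, 0, 0, 0, 0, 0, 0, 0, 0, 0, 0, 0], "yaw":[-0.15, -0.3, -0.45, -0.6, -0.75, -0.9, -1.05, -1.2, -1.35, -1.5, -1.57, -1.57]}' | python3 jog.py 0
python3 - <<'E'
from h import *
rel((*push(-.31,10),.146,1.808))
for n,(x,y,w,h),k in(("scene",(120,190,150,120),5),):
    i=cv2.cvtColor(r.snapshot(n),cv2.COLOR_RGB2BGR)
    cv2.imwrite(f"pics/{n}2c.png",cv2.resize(i[y:y+h,x:x+w],None,fx=k,fy=k,interpolation=cv2.INTER_CUBIC))
E
```

```text
time_s: 11.8
eef_pos: [0.5709, 0.4559, 0.2253]
tool_rot: [-0.119, 0.993, -0.001, -0.001]
wrist_force: [-0.1, -1.1, -0.7]
grip_width: 0.0005
finger_force: 0.0
tcp [0.5709 0.4559 0.2253] psi 1.809 q [ 0.66  0.66  1.42  0.    1.07 -1.15] t 11.8
[-0.0008  0.0003  0.0793] 0.001
```

View pics/scene2c.png

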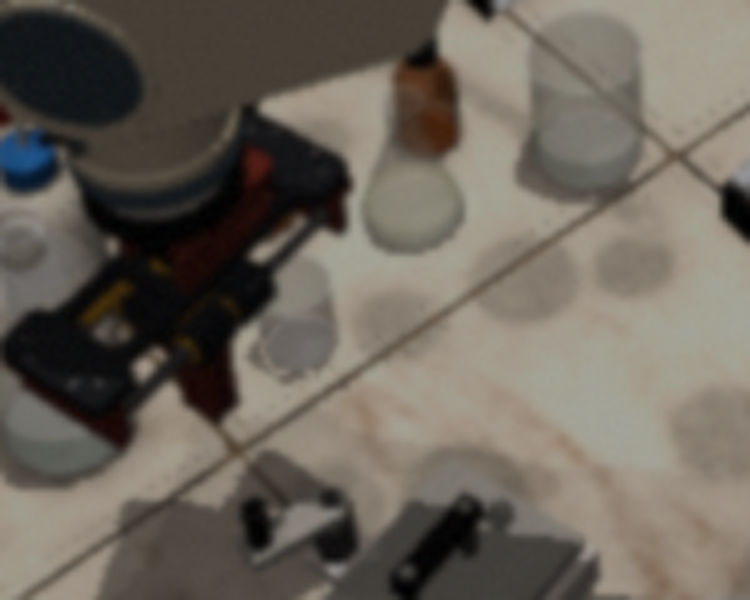

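The scene crop shows the plate seated with its handle at about (437,545). The latch is open with its post at (257,520), the closed fingers are behind it at (208,400), and the glassware is standing. Descending now.

```bash
echo '{"tx":[0, 0, 0, 0, 0, 0], "ty":[0, 0, 0, 0, 0, 0], "tz":[0.03, 0.06, 0.075, 0.079, 0.079, 0.079], "yaw":[0, 0, 0, 0, 0, 0]}' | python3 jog.py
python3 - <<'E'
from h import *
rel(*[(*push(t),.146,1.808) for t in (-.31,0,.3,.6,.8,.93,1.1,1.3,1.45,1.57)])
E
```

```text
time_s: 12.45
eef_pos: [0.5721, 0.4569, 0.1495]
tool_rot: [-0.119, 0.993, 0.001, 0.001]
wrist_force: [-0.3, 0.6, 1.1]
grip_width: 0.0006
finger_force: 0.0
tcp [0.5721 0.4569 0.1495] psi 1.809 q [ 0.66  0.75  1.45  0.    0.95 -1.15] t 12.45
[0.0104 0.0025 0.0035] 0.001
[0.0228 0.0099 0.0034] 0.001
[0.0356 0.0132 0.0034] 0.001
[0.0478 0.0134 0.0034] 0.001
[0.0551 0.0125 0.0034] 0.001
[0.0593 0.0121 0.0034] 0.001
[0.0672 0.0067 0.0034] 0.001
[ 0.0747 -0.0006  0.0033] 0.001
[ 0.0791 -0.0065  0.0033] 0.001
[ 0.0819 -0.0115  0.0033] 0.001
```

```bash
echo '{"tx":[0.005, 0.01, 0.017, 0.023, 0.029, 0.036, 0.042, 0.048, 0.055, 0.059, 0.059], "ty":[0.002, 0.003, 0.007, 0.01, 0.012, 0.013, 0.013, 0.013, 0.0125, 0.012, 0.012], "tz":[0.003, 0.003, 0.003, 0.003, 0.003, 0.003, 0.003, 0.003, 0.003, 0.003, 0.003], "yaw":[0, 0, 0, 0, 0, 0, 0, 0, 0, 0, 0]}' | python3 jog.py
python3 - <<'E'
from h import *
print(r.sense()["wrist_force"])
rel(*[(*push(t),.146,1.808) for t in (.93,1.1,1.3,1.45,1.57)])
E
```

```text
time_s: 13.55
eef_pos: [0.5102, 0.454, 0.145]
tool_rot: [-0.119, 0.993, -0.0, -0.001]
wrist_force: [-1.0, -0.3, -0.4]
grip_width: 0.0003
finger_force: 0.3
[-0.96378495 -0.28653178 -0.4303861 ]
tcp [0.5102 0.454  0.145 ] psi 1.809 q [ 0.71  0.69  1.57  0.    0.88 -1.1 ] t 13.55
[-0.0016  0.0003 -0.001 ] 0.001
[ 0.0063 -0.005  -0.001 ] 0.001
[ 0.0138 -0.0123 -0.001 ] 0.001
[ 0.0182 -0.0183 -0.0009] 0.001
[ 0.021  -0.0233 -0.0009] 0.001
```

```bash
echo '{"tx":[0.003, 0.006, 0.01, 0.014, 0.017, 0.019, 0.021, 0.021, 0.021], "ty":[-0.003, -0.005, -0.009, -0.012, -0.016, -0.02, -0.022, -0.023, -0.023], "tz":[0, 0, 0, 0, 0, 0, 0, 0, 0], "yaw":[0, 0, 0, 0, 0, 0, 0, 0, 0]}' | python3 jog.py
python3 - <<'E'
from h import *
print(r.sense()["wrist_force"])
i=cv2.cvtColor(r.snapshot("scene"),cv2.COLOR_RGB2BGR)[190:340,130:280]
cv2.imwrite("pics/s3.png",cv2.resize(i,None,fx=4,fy=4,interpolation=cv2.INTER_CUBIC))
E
```

```text
time_s: 14.45
eef_pos: [0.4962, 0.4265, 0.1451]
tool_rot: [-0.119, 0.993, -0.0, -0.0]
wrist_force: [-0.0, 0.4, 0.4]
grip_width: 0.0006
finger_force: 0.0
[-0.0392406   0.39519708  0.44401261]
```

View pics/s3.png

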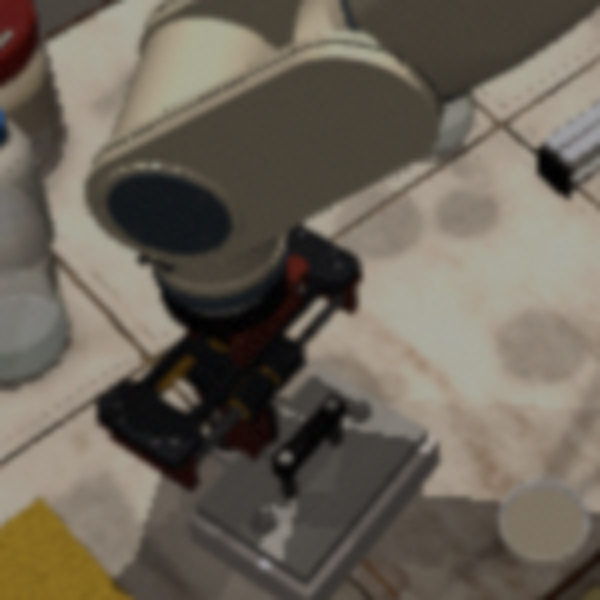

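The plate lies flush and both pins show. The post is hidden behind the fingers at about (255,440). I'll push on until the hard stop shows in the wrist force.

```bash
for i in 1; do echo '{"tx":[0, 0, 0], "ty":[-0.001, -0.002, -0.002], "tz":[0, 0, 0], "yaw":[0, 0, 0]}' | python3 jog.py | sed -n 1,4p; done
echo '{"tx":[0, 0, 0], "ty":[-0.001, -0.002, -0.002], "tz":[0, 0, 0], "yaw":[0, 0, 0]}' | python3 jog.py | sed -n 1,4p
```

```text
time_s: 14.8
eef_pos: [0.4967, 0.4248, 0.1451]
tool_rot: [-0.119, 0.993, -0.0, -0.0]
wrist_force: [-0.9, 0.5, -0.4]
time_s: 15.1
eef_pos: [0.4973, 0.4228, 0.1451]
tool_rot: [-0.119, 0.993, -0.0, -0.0]
wrist_force: [-0.6, 0.4, -0.1]
```

```bash
for i in 1; do echo '{"tx":[0, 0, 0], "ty":[-0.001, -0.002, -0.002], "tz":[0, 0, 0], "yaw":[0, 0, 0]}' | python3 jog.py | sed -n 1,4p; done
echo '{"tx":[0, 0, 0], "ty":[-0.001, -0.002, -0.002], "tz":[0, 0, 0], "yaw":[0, 0, 0]}' | python3 jog.py | sed -n 1,4p
```

```text
time_s: 15.4
eef_pos: [0.4975, 0.422, 0.1452]
tool_rot: [-0.119, 0.993, 0.001, 0.0]
wrist_force: [-3.3, 6.4, -1.6]
time_s: 15.7
eef_pos: [0.4976, 0.4215, 0.1453]
tool_rot: [-0.118, 0.993, 0.002, 0.0]
wrist_force: [-5.3, 13.8, -3.8]
```

Hard stop reached, with a firm 15 N reaction along the mould's +y. I'll back off, lift and check.

```bash
echo '{"tx":[0, 0, 0, 0, 0, 0, 0, 0], "ty":[0.004, 0.01, 0.018, 0.02, 0.02, 0.02, 0.02, 0.02], "tz":[0, 0, 0, -0.02, -0.06, -0.1, -0.14, -0.14], "yaw":[0, 0, 0, 0, 0, 0, 0, 0]}' | python3 jog.py
python3 - <<'E'
from h import *
rel((.33,.2,.28,1.808))
E
```

```text
time_s: 16.5
eef_pos: [0.4957, 0.4404, 0.2918]
tool_rot: [-0.119, 0.993, 0.003, 0.005]
wrist_force: [0.1, 0.7, 1.0]
grip_width: 0.0006
finger_force: 0.0
tcp [0.4957 0.4404 0.2918] psi 1.809 q [ 0.71  0.49  1.55 -0.    1.09 -1.1 ] t 16.5
[ 0.2178 -0.1946  0.0088] 0.001
```

```bash
echo '{"tx":[0.2, 0.2, 0.2, 0.2, 0.2, 0.2, 0.2, 0.2], "ty":[-0.18, -0.18, -0.18, -0.18, -0.18, -0.18, -0.18, -0.18], "tz":[0, 0, 0, 0, 0, 0, 0, 0], "yaw":[0, 0, 0, 0, 0, 0, 0, 0]}' | python3 jog.py
python3 - <<'E'
from h import *
t=r.snapshot("top")[170:260,155:255];i=r.snapshot("scene")[200:340,150:270]
f=lambda a,k:cv2.resize(a,None,fx=k,fy=k,interpolation=cv2.INTER_CUBIC)
a,b=f(t,4),f(i,3.3); H=max(len(a),len(b)); p=lambda a:cv2.copyMakeBorder(a,0,H-len(a),0,0,0)
cv2.imwrite("pics/fin.png",cv2.cvtColor(np.hstack([p(a),p(b)]),cv2.COLOR_RGB2BGR))
E
```

```text
time_s: 17.3
eef_pos: [0.3422, 0.2167, 0.2854]
tool_rot: [-0.119, 0.993, 0.0, 0.001]
wrist_force: [-0.0, -0.1, 0.0]
grip_width: 0.0008
finger_force: 0.0
```

View pics/fin.png

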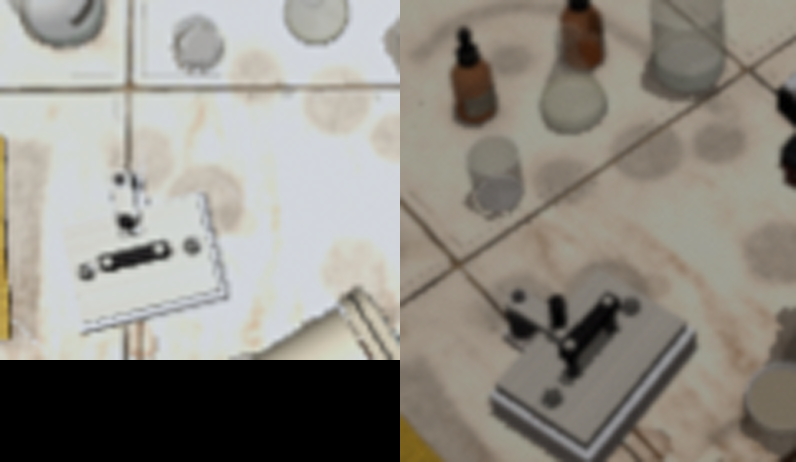

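In the top view the latch lies over the plate, with its post at (126,218) and pivot at (119,180). The pins stand out of the plate and the glassware is upright. I'll check the latch angle before handing in.

Run:
```python
from h import *
print(plane("top",un([(126,216)],(155,170),4),.0865),plane("scene",un([(556-400,300)],(150,200),3.3),.0865),W((.033,0)))
for z,uv in((.06,[(86,271),(192,245)]),): print(plane("top",un(uv,(155,170),4),z), W((0,.05)),W((0,-.05)))
```

```text
[[0.50409067 0.40466738]] [[0.49988507 0.40578293]] [0.50007754 0.40644799]
[[0.45725178 0.44445885]
 [0.48023721 0.3484217 ]] [0.45626062 0.44730234] [0.47973938 0.35009766]
```

The post is where a closed latch should put it, to within a few mm.

```bash
python3 -c "
from station import r
print(r.sign_off())"
```

```text
the job is handed in; nothing more can be done
None
```

The plate is seated flush over both pins, the latch is swung to its hard stop over it, all the glassware is standing, and I handed the job in at about 17 s.

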